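Run a tube through the hooded inspection station

TASK

Slide the sled, with its tube lying in it, along the guide of the inspection station, to the right end and then straight back under the hood until it is fully home against the stop; do not lift it out of the guide or lose the tube. Then flip the guard of the start box up and back until it stays open by itself, press the start button beneath it all the way down and let it spring back. Leave the guard open, and do not push the label roll and the lot stamp about.

Things in the scene. Friction and masses are not known exactly. Their poses are not given: they have to be found in the camera images.
- station: Fixed grey and metal station, 180 (x) x 240 (y) x 86 mm high; origin: centre of underside; x away from the robot, y left (turned up to 0.3 rad). On its 10 mm base plate 12 mm high rails form an L guide: cross lane (x -82 to -1, y -112 to 112 mm); at its right end a bay leads back (y -112 to 4 mm) to a rubber stop at x = 66 mm. Left of the bay a housing (x 14 to 86, y 14 to 116 mm), 72 mm high.
- sled_home (a point): Where the sled's origin lies when it is fully home against the stop in the bay: (28.5, -54, 10) mm in the station's frame. From the middle of the cross lane (x = -41.5 mm) it is reached by going first along y to y = -54 mm, then 70 mm in +x. The sled has 3 mm of play either side in lane and bay.
- hood_edge (a point): Middle of the lower front edge of the hood that spans the bay: x = 34 mm, z = 48 mm in the station's frame. The hood goes back to x = 86 mm; its top is at 72 mm, a small camera head on it at 86 mm.
- sled: Loose white sled, 75 (x) x 110 (y) mm, plate 8 mm thick, 0.15 to 0.31 kg, in the left part of the cross lane at the start; origin: centre of its underside; axes as the station's within 0.01 rad. At the front stands a black grip, behind it a ribbed bed for one tube, centred at x = 20 mm, ribs up to 19 mm.
- sled_grip (a point): Point to hold on the sled's upright black grip: x = -27.5, y = 0, z = 52 mm in the sled's frame. The grip is 16 mm in x, 12 mm thick in y, from 8 to 68 mm above the sled's underside. When the sled is home this point is still 33 mm in front of the hood.
- tube: Loose orange tapered capped tube, 98 mm long along its y, 20 mm thick, lying along y in the sled's bed; origin below the middle of its length, at (20, 0, 8) mm in the sled's frame. It passes 10 mm below the hood.
- start_box: Fixed grey box, 100 (x) x 110 (y) x 45 mm high, left of the robot's middle; origin at the centre of its underside, x away from the robot at yaw 0 (turned 0 to 0.5 rad to the left). Carries the button on its top at x = -12 mm, y = 0, covered by the guard. A crate 0.18 m high (world x from 0.50 m, y -0.17 to 0.23 m) stands between it and the station.
- guard (a joint): Hinge of the grey guard, rad: 0 shut (level), 2.1 open, leaning back. Nearly free: falls shut if let go below about 1.6; above about 1.8 it falls back to its stop and stays. 60 mm wide (y), 72 mm long from the axis towards -x of the box, skirts 23 mm deep; from the middle of its front edge a tongue 10 mm thick in y and 15 mm high reaches to 130 mm from the axis, past the box's front.
- guard_axis (a point): Middle of the guard's hinge axis, which runs along the box's y; 22 mm behind the box's origin (x) and 71 mm above its underside. Fixed.
- guard_tongue (a point): Centre of the guard's tongue where it can be pinched across its 10 mm thickness; moves with the guard, on a radius of 113 mm about the hinge axis (3 mm below the axis when shut).
- start_button (a joint): Travel of the grey push button, m: 0 out, 0.006 fully down (about 5 N, springs back).
- start_button_top (a point): Centre of the top face of the button, 13 mm in radius; pressed straight down.
- label_roll: Bystander: white roll of labels, 68 mm across, 32 mm high; origin below its centre.
- lot_stamp: Bystander: upright hand stamp with wooden foot and black knob, 27x52x70 mm; origin below its centre.
Not all that is in view belongs to the job. What is shaped like the sled but green is not meant.

How it is judged:
On the way, in this order (a step that is already met when the one before it is completed fails the run):
1. the sled is home under the hood with the tube in its bed (x of sled in the frame of station above 0.0225 m and y of sled in the frame of station between -0.06 and -0.048 m and z of sled in the frame of station below 0.014 m and x of tube in the frame of sled between 0.014 and 0.026 m and y of tube in the frame of sled between -0.008 and 0.008 m and z of tube in the frame of sled below 0.016 m), for 0.2 s.
2. the guard is flipped up past the point where it stays (x of sled in the frame of station above 0.0225 m and y of sled in the frame of station between -0.06 and -0.048 m and z of sled in the frame of station below 0.014 m and value of joint guard above 1.65 rad), for 0.2 s.
3. the start button is pressed down under the open guard (all of step 2 and value of joint start_button above 0.0045 m), for 0.05 s.
At the end, for the whole second after the job is handed in: Sled within 6 mm of the stop and of the bay's middle line, at most 4 mm off the base plate, the tube still in its bed (6 mm across, 8 mm along, 8 mm up); guard open beyond 1.65 rad; button back out (under 1.5 mm); all at rest (all of step 2 and x of tube in the frame of sled between 0.014 and 0.026 m and y of tube in the frame of sled between -0.008 and 0.008 m and z of tube in the frame of sled below 0.016 m and value of joint start_button below 0.0015 m and linear speed of each of sled, tube below 0.01 m/s and velocity of joint guard below 0.05 rad/s); the robot touches nothing.
It fails at once if the sled is lifted out of the guide (more than 10 mm) (z of sled in the frame of station above 0.02 m).
It fails at once if the tube leaves the sled (distance between tube and sled above 0.045 m).
It fails at once if the button is pressed before the sled is home (value of joint start_button above 0.003 m and x of sled in the frame of station below 0.018 m).
It fails at once if the label roll or the lot stamp is pushed more than 30 mm or tipped (distance of any of label_roll, lot_stamp from where it was at the start of the episode above 0.03 m or angle between any of lot_stamp, label_roll's own z axis and vertical above 0.5 rad).
It also fails if it takes over 69 s, if anything falls off the work surface, if the arm or the gripper's body presses on something with over 40 N, if the wrist force passes 120 N, or if a joint passes its speed limit or range.

ROBOT

A 7-joint arm with a two-finger parallel gripper is mounted at the origin on a cart in front of the work surface, level with it; the furniture and walls round the work are solid. World frame = base frame: x ahead of the robot, y to its left, z up, the work surface at z = 0. Lengths are in m, angles in rad, forces in N, time in s.
With the tool pointing down it reaches from about 0.4 to 0.875 m from the base axis. Payload 19.3 kg.
Tool frame: the origin (TCP) lies at the very end of the fingers, on their centre line; the grasp point (between the pads) lies 19 mm behind it; z points along the fingers, y is the line along which they close (so a half turn about z gives the same grasp; the last joint's range is limited). The gripper opens to 85 mm and grips with 20 to 120 N. Pads are 22 mm wide; open, the fingers measure 114 mm over their backs; the gripper's body (76 mm by 85 mm) begins 54 mm behind the grasp point. The pads swing forward as they close: fully open they stand 13 mm farther back than shut.
Start: joints at [-1.381, 0.521, -0.036, 1.599, 0.021, 1.021, -0.113], TCP at [0.161, 0.604, 0.198] pointing down, gripper open.
Joint ranges: [-2.91, 2.91], [-0.3, 2.13], [-1.5, 1.42], [0.17, 2.43], [-1.26, 4.41], [0.16, 1.93], [-2.52, 2.52]. Speed limits (rad/s): [1.89, 1.89, 2.39, 2.39, 3.01, 3.01, 3.01].

INTERFACE

Orientations are given as [roll, pitch, yaw] about the fixed x, y, z axes, in that order (R = Rz(yaw) Ry(pitch) Rx(roll)).
In Python, from workcell import bot gives the robot as it stands.
- The arm moves only by the tool carry_out, never from a script. Its argument "rows" is a list that holds one entry, the list of rows, each a list of 4 numbers: the shift along the tool's x, y, z in m, then the turn about the tool's z in degrees. In form: [[[x, y, z, twist], ...]]. A call has 1 to 12 rows; each row is the pose to reach, as a shift and turn from the pose commanded when the call began, along the tool's axes at that moment; what a row does not reach only later rows make up. A row lasts 1/12 s, in which the tool goes at most 41.7 mm and 7.16 degrees, less where a joint would pass 70% of its speed; a pose out of reach is approached as far as the arm can. A call with a gripper value outside its range is refused whole. "grip" is the finger opening in m, from 0 to 0.0854, set as the call begins (left out, the last holds). The fingers move at their own pace and stop on an object; "grip_force" is the grip in N (left out, the last holds). Time passes only in rows, so rows that repeat a pose let the fingers close. It gives the time, the measured TCP pose, the force, the opening and the grip force at its end, in the units of the state.
- bot.observe(): the state, without advancing time (a new reading comes with each control period).
- bot.grab_frame(name): name is "scene" or "top" or "wrist"; returns a dict with "pixels" (420x560x3 uint8, red, green, blue), "K" (3x3 intrinsics, pixels), "pose" (4x4, takes a point from camera to world coordinates). Camera axes: x right, y down, z forward; pixel columns grow to the right and rows downward; lengths in m; the calibration is good to about 2 mm. The wrist camera is an equidistant fisheye: a pixel r from the principal point sees the ray r / f radians off the axis. A picture is of the moment at which its call begins. There is no depth.
- bot.job_done(): hands the job in; it is judged then, once.
Trained networks look in a picture, given as the dict that the camera call returned (one of the last four; its "shot" number tells which), for a name from the list of things; names that differ only in an ending like _2 or _b are one class to them, and where a whole thing is asked for, a point or a joint stands for the part that bears it (a point fixed in the world has none). Each returns a list of dicts, best first, with "conf" (0 to 1); they miss things now and then, are a little off and sometimes report something else, mostly with a low value. They report only what shows in the picture. A call takes as long as a camera call. They do not tell look-alikes from the thing itself.
- bot.look_for(picture, label): "position" ([column, row] in pixels, amid what is visible of it).
- bot.regions_of(picture, label): "region" (420x560 bool, what is visible of it) and "position" ([column, row] in pixels, amid what is visible of it).
- bot.spot_point(picture, label): "position" ([column, row] in pixels: a listed point, or the origin of a listed thing).
The state is a dict: "clock": time; "qpos": joint angles; "qd": joint speeds; "joint_efforts": joint torques, N m; "position": TCP position; "tool_rot": TCP orientation; "force": force on the tool from outside, world axes, zero at the start; "moment": the same for the moment, N m; "grip_width": finger opening in m; "finger_force": force on a finger pad.
Only numpy, scipy, OpenCV 4.12 (cv2) and the standard library are available. Lean on these libraries where they do the work, as an engineer would, in place of code of your own. Each camera call takes 0.05 s, during which the arm holds its last target. There are 200 camera calls.

## Working session

There is one attempt and no reset: what is moved stays moved. The work goes in short steps, Python scripts to look and compute and a tool call to move; the robot and the scene stay as the last step left them, time stands still between calls to the robot, and variables do not carry over. Pictures are saved under pics/ and viewed, at most 10 in all, crops included, and the job is handed in when it is done.

Besides the shell and the picture viewer there is one more tool, called after "Request:" as a command line: name --argument value ..., lists and objects as JSON in quotes. carry_out: Moves the arm, as the interface text tells. Its arguments: {"type":"object","properties":{"rows":{"type":"array","items":{"type":"array","items":{"type":"array","items":{"type":"number"}}}},"grip":{"type":"number"},"grip_force":{"type":"number"}},"required":["rows"]}

```bash
mkdir -p pics
cat > h.py <<'E'
import numpy as np, cv2
from workcell import bot
from scipy.spatial.transform import Rotation as R
def ray(f,p,wrist=False):
    K=f["K"];T=np.array(f["pose"]);x=(p[0]-K[0][2])/K[0][0];y=(p[1]-K[1][2])/K[1][1]
    if wrist:
        r=np.hypot(x,y);d=np.array([x/r*np.sin(r),y/r*np.sin(r),np.cos(r)]) if r>1e-9 else np.array([0,0,1.])
    else: d=np.array([x,y,1.])
    return T[:3,3],T[:3,:3]@(d/np.linalg.norm(d))
def atz(f,p,z,wrist=False):
    o,d=ray(f,p,wrist);return o+d*(z-o[2])/d[2]
def tri(rs):
    A=0;b=0
    for o,d in rs:
        P=np.eye(3)-np.outer(d,d);A=A+P;b=b+P@o
    x=np.linalg.solve(A,b);return x,[round(float(np.linalg.norm((np.eye(3)-np.outer(d,d))@(x-o))),4) for o,d in rs]
def save(f,n): cv2.imwrite("pics/"+n+".png",cv2.cvtColor(np.array(f["pixels"]),cv2.COLOR_RGB2BGR))
E
python3 - <<'E'
from h import *
np.set_printoptions(precision=3,suppress=True)
s=bot.observe();print(s["position"],s["tool_rot"],s["clock"])
fs={n:bot.grab_frame(n) for n in("scene","top","wrist")}
ims=[]
for n,f in fs.items():
    save(f,n+"0"); print(n,f["pose"][:3,3] if hasattr(f["pose"],'shape') else f["pose"])
    for l in ["station","sled","sled_home","hood_edge","sled_grip","tube","start_box","guard_axis","guard_tongue","start_button_top","label_roll","lot_stamp"]:
        print(n,l,[(np.round(d["position"],1).tolist(),round(d["conf"],2)) for d in bot.spot_point(f,l)[:3]])
E
```

```text
[0.16  0.604 0.198] [-3.14   0.     2.882] 0.0
scene [-0.152 -0.568  1.159]
scene station [([374.0, 291.3], 0.89)]
scene sled [([349.2, 294.6], 0.95), ([439.9, 257.5], 0.66)]
scene sled_home [([401.9, 295.2], 0.91), ([399.8, 282.9], 0.16)]
scene hood_edge [([400.6, 285.6], 0.92)]
scene sled_grip [([343.4, 287.1], 0.92), ([442.1, 248.8], 0.7), ([353.7, 286.1], 0.65)]
scene tube [([352.8, 287.9], 0.5)]
scene start_box [([172.1, 190.5], 0.73)]
scene guard_axis [([170.2, 170.2], 0.79), ([160.2, 200.9], 0.61)]
scene guard_tongue [([161.5, 201.6], 0.57), ([170.0, 191.3], 0.28)]
scene start_button_top []
scene label_roll [([197.3, 234.6], 0.65)]
scene lot_stamp [([249.7, 268.8], 0.5), ([348.7, 294.6], 0.41)]
top [ 0.275 -0.046  1.544]
top station [([375.6, 222.6], 0.75)]
top sled [([402.5, 158.0], 0.75), ([359.9, 233.8], 0.64)]
top sled_home [([164.2, 231.4], 0.71), ([399.2, 210.6], 0.62)]
top hood_edge [([400.7, 208.9], 0.69)]
top sled_grip [([406.8, 161.7], 0.88), ([367.9, 242.8], 0.56)]
top tube [([365.9, 229.8], 0.71)]
top start_box [([169.2, 243.9], 0.9)]
top guard_axis [([161.5, 229.2], 0.74)]
top guard_tongue [([181.4, 268.3], 0.68)]
top start_button_top []
top label_roll [([224.6, 263.7], 0.79)]
top lot_stamp [([281.9, 262.4], 0.64)]
wrist [0.096 0.621 0.373]
wrist station []
wrist sled []
wrist sled_home []
wrist hood_edge []
wrist sled_grip []
wrist tube [([145.0, 395.7], 0.36)]
wrist start_box [([144.8, 394.0], 0.82)]
wrist guard_axis []
wrist guard_tongue [([85.6, 384.0], 0.78)]
wrist start_button_top []
wrist label_roll []
wrist lot_stamp [([16.6, 367.5], 0.46)]
```

Run:
```python
from h import *
np.set_printoptions(precision=4,suppress=True)
a=cv2.imread("pics/scene0.png")[120:350,100:500];b=cv2.imread("pics/top0.png")[110:320,110:510]
cv2.imwrite("pics/both.png",cv2.resize(np.vstack([a,b]),None,fx=1.36,fy=1.36,interpolation=cv2.INTER_CUBIC))
fs=bot.grab_frame("scene");ft=bot.grab_frame("top")
P=dict(station=((374,291.3),(375.6,222.6)),sled=((349.2,294.6),(359.9,233.8)),home=((401.9,295.2),(399.2,210.6)),hood=((400.6,285.6),(400.7,208.9)),grip=((343.4,287.1),(367.9,242.8)),tube=((352.8,287.9),(365.9,229.8)),box=((172.1,190.5),(169.2,243.9)),axis=((170.2,170.2),(161.5,229.2)),tongue=((161.5,201.6),(181.4,268.3)),label=((197.3,234.6),(224.6,263.7)),stamp=((249.7,268.8),(281.9,262.4)))
Z=dict(station=0,sled=.01,home=.01,hood=.048,grip=.062,tube=.018,box=0,axis=.071,tongue=.068,label=0,stamp=0)
for k,(p,q) in P.items():
    print(k,*tri([ray(fs,p),ray(ft,q)]),atz(fs,p,Z[k])[:2],atz(ft,q,Z[k])[:2])
```

```text
station [ 0.5089 -0.331   0.0045] [0.0071, 0.0071] [ 0.517  -0.3349] [ 0.5048 -0.3264]
sled [ 0.4764 -0.2844 -0.0135] [0.0052, 0.0052] [ 0.4678 -0.2935] [ 0.4698 -0.277 ]
home [ 0.5396 -0.3964  0.0126] [0.001, 0.001] [ 0.542  -0.3967] [ 0.5394 -0.3962]
hood [ 0.5356 -0.3893  0.0564] [0.0011, 0.0011] [ 0.54   -0.3872] [ 0.5378 -0.3921]
grip [ 0.4361 -0.2888  0.0828] [0.0013, 0.0013] [ 0.4485 -0.2843] [ 0.4374 -0.2913]
tube [ 0.4804 -0.2934  0.0239] [0.0007, 0.0007] [ 0.4843 -0.2924] [ 0.4807 -0.2938]
box [0.4443 0.2796 0.0193] [0.0064, 0.0064] [0.4593 0.2896] [0.4415 0.2878]
axis [0.4763 0.298  0.0636] [0.0005, 0.0005] [0.4717 0.2925] [0.4757 0.2959]
tongue [0.3693 0.2302 0.0794] [0.006, 0.006] [0.3794 0.2346] [0.3653 0.2362]
label [0.3819 0.1212 0.0122] [0.0001, 0.0001] [0.3875 0.1286] [0.3828 0.1225]
stamp [ 0.3877 -0.0471 -0.0039] [0.0012, 0.0012] [ 0.3868 -0.0496] [ 0.3865 -0.0463]
```

View pics/both.png

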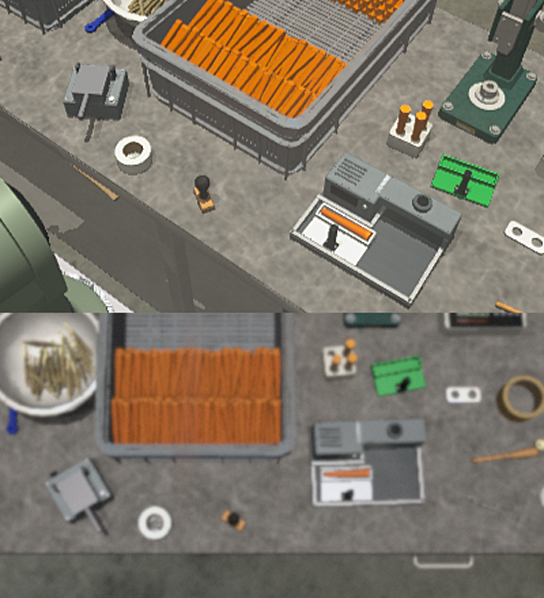

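The picture shows the start box on the left (guard tongue at about 100,530 in the lower part), the station on the right with the white sled and tube in its left lane, and a green look-alike behind it. I'll move over the sled for a closer look.

```bash
cat >> h.py <<'E'
def go(*tg):
    s=bot.observe();r=R.from_euler("xyz",s["tool_rot"])
    for t in tg:
        d=r.inv().apply(np.array(t[:3])-s["position"])
        tw=0 if len(t)<4 else -np.degrees((t[3]-s["tool_rot"][2]+np.pi)%(2*np.pi)-np.pi)
        print("shift",np.round(d,4).tolist(),"twist",round(float(tw),2),"rows",round(max(np.linalg.norm(d)/.0417,abs(tw)/7.16),1))
E
python3 -c "
from h import *
go((.42,.1,.26),(.40,-.29,.28,3.1416))"
```

```text
shift [-0.3802, -0.4204, -0.0616] twist 0.0 rows 13.7
shift [-0.4611, -0.8025, -0.0816] twist -14.89 rows 22.3
```

Request:
carry_out --rows '[[[-0.38,-0.42,-0.062,0],[-0.38,-0.42,-0.062,0],[-0.38,-0.42,-0.062,0],[-0.38,-0.42,-0.062,0],[-0.38,-0.42,-0.062,0],[-0.38,-0.42,-0.062,0],[-0.38,-0.42,-0.062,0],[-0.38,-0.42,-0.062,0],[-0.38,-0.42,-0.062,0],[-0.38,-0.42,-0.062,0],[-0.38,-0.42,-0.062,0],[-0.38,-0.42,-0.062,0]]]'

```text
clock: 3.05
position: [0.3887, 0.1602, 0.2534]
tool_rot: [3.141, 0.0, 2.882]
force: [1.7, 0.7, 0.7]
grip_width: 0.085
finger_force: 0.0
```

```bash
python3 -c "
from h import *
print(bot.observe()['position'],bot.observe()['qpos'])
go((.42,-.1,.28,3.1416),(.40,-.29,.28,3.1416))"
```

```text
[0.3886731  0.16020483 0.25340399] [-0.70845431  0.12037832  0.1953125   2.03951962 -0.02833936  0.98318527
  0.81217697]
shift [-0.0971, -0.2434, -0.0268] twist -14.89 rows 6.3
shift [-0.1266, -0.4322, -0.0269] twist -14.89 rows 10.8
```

Request:
carry_out --rows '[[[-0.097,-0.243,-0.027,-5],[-0.097,-0.243,-0.027,-10],[-0.097,-0.243,-0.027,-15],[-0.097,-0.243,-0.027,-15],[-0.097,-0.243,-0.027,-15],[-0.097,-0.243,-0.027,-15],[-0.127,-0.432,-0.027,-15],[-0.127,-0.432,-0.027,-15],[-0.127,-0.432,-0.027,-15],[-0.127,-0.432,-0.027,-15],[-0.127,-0.432,-0.027,-15],[-0.127,-0.432,-0.027,-15]]]'

```text
clock: 4.05
position: [0.3979, -0.2946, 0.2802]
tool_rot: [-3.139, 0.0, 3.137]
force: [-0.4, 0.2, -0.1]
grip_width: 0.0852
finger_force: 0.0
```

Run:
```python
from h import *
np.set_printoptions(precision=4,suppress=True)
s=bot.observe();print(s["position"],s["tool_rot"])
f=bot.grab_frame("wrist");save(f,"w1")
for l,z in [("station",0),("sled",.01),("sled_home",.01),("hood_edge",.048),("sled_grip",.062),("tube",.018)]:
    for d in bot.spot_point(f,l)[:2]: print(l,np.round(d["position"],1),round(d["conf"],2),atz(f,d["position"],z,True))
```

```text
[ 0.3979 -0.2946  0.2802] [-3.1385  0.0002  3.137 ]
station [252.1 249.2] 0.62 [ 0.5165 -0.3344  0.    ]
sled [281.3 219.2] 0.9 [ 0.4662 -0.2903  0.01  ]
sled [210.6 350.5] 0.87 [ 0.7089 -0.4148  0.01  ]
sled_home [220.3 271. ] 0.87 [ 0.549  -0.3837  0.01  ]
hood_edge [212.5 284.8] 0.68 [ 0.5529 -0.3892  0.048 ]
sled_grip [202.3 355. ] 0.92 [ 0.6755 -0.4154  0.062 ]
sled_grip [276.9 209.9] 0.68 [ 0.4383 -0.2963  0.062 ]
tube [280.9 237. ] 0.92 [ 0.4904 -0.291   0.018 ]
```

View pics/w1.png

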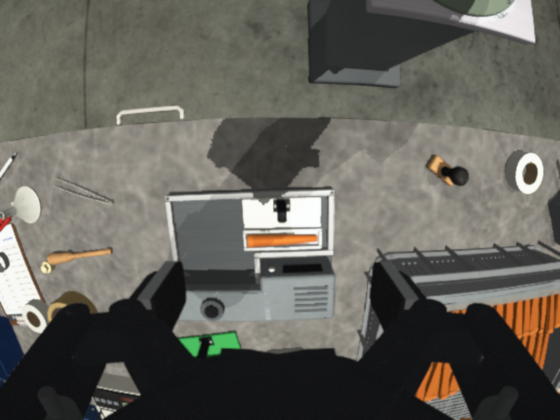

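The wrist view (upside down) shows the station: front rail from about (166,195) to (334,190), sled at (283,225) with grip at (281,208), tube at (282,240). Next I measure the station's yaw from its edges.

Run:
```python
from h import *
np.set_printoptions(precision=4,suppress=True)
f=bot.grab_frame("wrist")
im=np.array(f["pixels"]);
cv2.imwrite("pics/w1c.png",cv2.cvtColor(cv2.resize(im[175:325,150:350],None,fx=4,fy=4,interpolation=cv2.INTER_CUBIC),cv2.COLOR_RGB2BGR))
```

```text
(no output)
```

View pics/w1c.png

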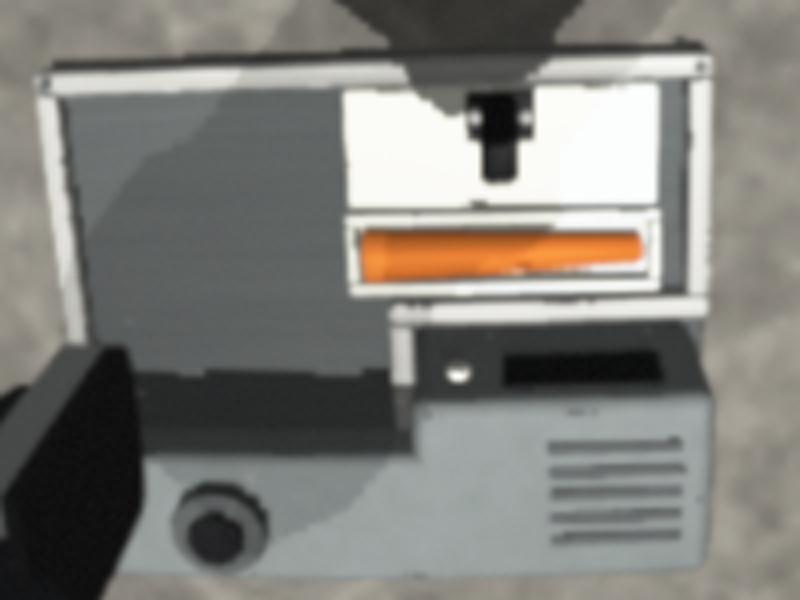

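The crop shows the sled's flange and screws at (500,118), the upright's top at about (500,163), the rail's outer corners at (38,70) and (713,50), and sled edges at x=342 and 660.

Run:
```python
from h import *
np.set_printoptions(precision=4,suppress=True)
f=bot.grab_frame("wrist");print(f["pose"][:3,3])
g=lambda u,v,z:(atz(f,(150+u/4-.4,175+v/4-.4),z,True))
a=g(38,70,.022);b=g(713,50,.022);print("front corners",a,b,np.linalg.norm(a-b))
d=b-a;print("yaw",np.arctan2(-d[0],d[1]));yaw=np.arctan2(-d[0],d[1])
Rz=R.from_euler("z",yaw).as_matrix()
st=(a+b)/2+Rz@[.09,0,0];print("st if outer x=-.09",st)
rb=g(707,560,.072);print("housing back corner (86,-/+116)",rb)
print("sled plate front",g(342,90,.018),g(660,85,.018)," flange",g(500,116,.018),"top",g(500,163,.078))
print("home",st+Rz@[.0285,-.054,0])
```

```text
[ 0.3337 -0.2878  0.4547]
front corners [ 0.4259 -0.4552  0.022 ] [ 0.4189 -0.2181  0.022 ] 0.23721816571431326
yaw 0.029199771204540703
st if outer x=-.09 [ 0.5124 -0.334   0.022 ]
housing back corner (86,-/+116) [ 0.5898 -0.2176  0.072 ]
sled plate front [ 0.4345 -0.3455  0.018 ] [ 0.4323 -0.2355  0.018 ]  flange [ 0.4436 -0.2908  0.018 ] top [ 0.4431 -0.2903  0.078 ]
home [ 0.5424 -0.3872  0.022 ]
```

```bash
python3 -c "
from h import *
go((.4433,-.2905,.13,-3.1126),(.4433,-.2905,.044,-3.1126))"
```

```text
shift [-0.0429, -0.0035, 0.15] twist -1.46 rows 3.7
shift [-0.0429, -0.0036, 0.236] twist -1.46 rows 5.8
```

Request:
carry_out --rows '[[[-0.043,-0.0035,0.05,-1.5],[-0.043,-0.0035,0.1,-1.5],[-0.043,-0.0035,0.14,-1.5],[-0.043,-0.0035,0.15,-1.5],[-0.043,-0.0035,0.15,-1.5],[-0.043,-0.0035,0.15,-1.5],[-0.043,-0.0035,0.15,-1.5]]]' --grip 0.05

```text
clock: 5.08
position: [0.4435, -0.2919, 0.1318]
tool_rot: [-3.141, 0.002, -3.114]
force: [0.0, -0.5, 0.3]
grip_width: 0.0501
finger_force: 0.0
```

```bash
python3 -c "
from h import *
f=bot.grab_frame('wrist');im=np.array(f['pixels'])
cv2.imwrite('pics/w2.png',cv2.cvtColor(cv2.resize(im[150:420,100:460],None,fx=2,fy=2),cv2.COLOR_RGB2BGR))
for d in bot.spot_point(f,'sled_grip')[:2]: print(d['position'],d['conf'],atz(f,d['position'],.062,True))
print(bot.observe()['grip_width'])
go((.4433,-.2905,.044,-3.1126))"
```

```text
[280.6, 207.8] 0.56 [ 0.44186156 -0.2899069   0.062     ]
0.05005628183080503
shift [0.0009, 0.0016, 0.0882] twist -0.05 rows 2.1
```

View pics/w2.png

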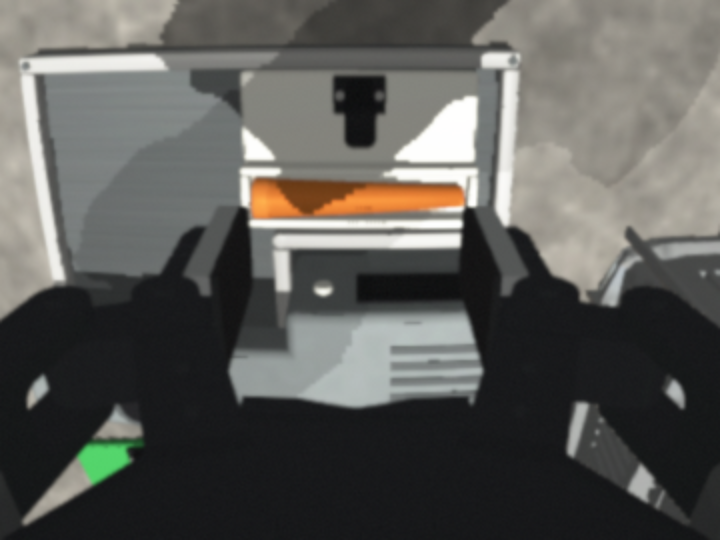

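The grip (360,110) is centred between the fingers (about 240 and 475). Descend and close.

Request:
carry_out --rows '[[[0.001,0.0016,0.03,0],[0.001,0.0016,0.06,0],[0.001,0.0016,0.08,0],[0.001,0.0016,0.087,0],[0.001,0.0016,0.087,0],[0.001,0.0016,0.087,0]]]'

```text
clock: 5.68
position: [0.4426, -0.2904, 0.0444]
tool_rot: [-3.141, 0.002, -3.114]
force: [0.8, -1.0, 0.8]
grip_width: 0.0503
finger_force: 0.0
```

Request:
carry_out --rows '[[[0,0,0,0],[0,0,0,0],[0,0,0,0],[0,0,0,0],[0,0,0,0],[0,0,0,0]]]' --grip 0.0 --grip_force 30

```text
clock: 6.18
position: [0.4424, -0.2901, 0.0437]
tool_rot: [-3.141, 0.001, -3.113]
force: [0.2, 1.4, 10.7]
grip_width: 0.01
finger_force: 29.4
```

```bash
python3 -c "
from h import *
s=bot.observe();print(s['position'],s['tool_rot'],s['force'],s['grip_width'])
f=bot.grab_frame('wrist');im=np.array(f['pixels'])
for l,z in [('sled_home',.01),('hood_edge',.048),('station',0),('sled',.01),('tube',.018)]:
  for d in bot.spot_point(f,l)[:1]: print(l,d['position'],d['conf'],atz(f,d['position'],z,True))"
```

```text
[ 0.44241173 -0.29006767  0.04365169] [-3.14109060e+00  1.28400707e-03 -3.11346079e+00] [ 0.1838587   1.37161622 10.74059824] 0.009950004030236279
sled_home [161.4, 335.7] 0.57 [ 0.54349799 -0.38395193  0.01      ]
hood_edge [277.1, 251.5] 0.19 [ 0.44662884 -0.29050668  0.048     ]
sled [278.5, 258.1] 0.83 [ 0.46742808 -0.28896549  0.01      ]
tube [274.1, 292.3] 0.86 [ 0.49047588 -0.29139044  0.018     ]
```

Request:
carry_out --rows '[[[0,-0.004,-0.001,0],[0,-0.012,-0.001,0],[0,-0.022,-0.001,0],[0,-0.034,-0.001,0],[0,-0.046,-0.001,0],[0,-0.058,-0.001,0],[0,-0.07,-0.001,0],[0,-0.08,-0.001,0],[0,-0.087,-0.001,0],[0,-0.092,-0.001,0],[0,-0.095,-0.001,0],[0,-0.095,-0.001,0]]]'

```text
clock: 7.48
position: [0.4445, -0.3855, 0.0438]
tool_rot: [-3.141, 0.0, -3.114]
force: [-0.5, -1.0, 0.9]
grip_width: 0.0095
finger_force: 29.6
```

Request:
carry_out --rows '[[[0,-0.002,0,0],[0,-0.004,0,0],[0,-0.004,0,0],[0,-0.004,0,0]]]'

```text
clock: 7.82
position: [0.4448, -0.3888, 0.0439]
tool_rot: [-3.141, 0.0, -3.113]
force: [0.4, 0.6, 1.2]
grip_width: 0.0096
finger_force: 29.6
```

Request:
carry_out --rows '[[[0,-0.001,0,0],[0,-0.002,0,0],[0,-0.002,0,0],[0,-0.002,0,0]]]'

```text
clock: 8.15
position: [0.4448, -0.3909, 0.0438]
tool_rot: [-3.141, 0.0, -3.113]
force: [1.4, 0.8, 0.9]
grip_width: 0.0097
finger_force: 29.7
```

Request:
carry_out --rows '[[[0,-0.001,0,0],[0,-0.002,0,0],[0,-0.003,0,0],[0,-0.003,0,0],[0,-0.003,0,0]]]'

```text
clock: 8.57
position: [0.4448, -0.394, 0.0438]
tool_rot: [-3.141, 0.0, -3.114]
force: [0.3, 1.5, 1.2]
grip_width: 0.0099
finger_force: 29.7
```

```bash
python3 -c "
from h import *
f=bot.grab_frame('wrist');im=np.array(f['pixels'])
cv2.imwrite('pics/w3.png',cv2.cvtColor(cv2.resize(im[150:420,100:460],None,fx=2,fy=2),cv2.COLOR_RGB2BGR))"
```

```text
(no output)
```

View pics/w3.png

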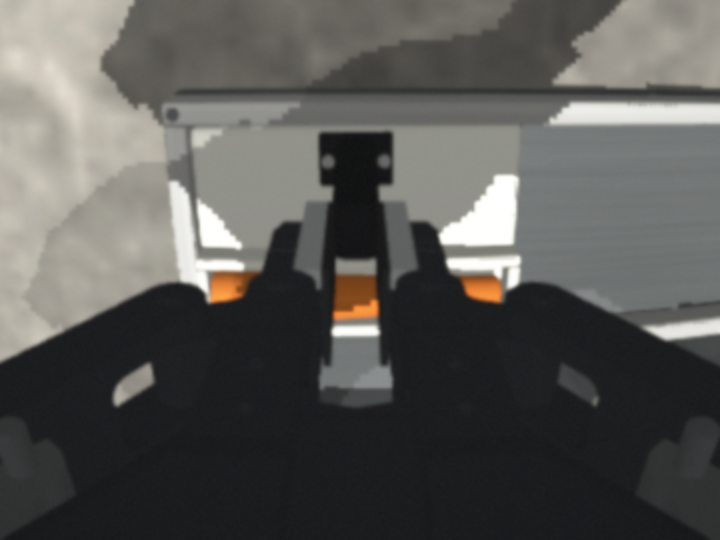

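The sled is at the right end: its edge (194) is almost touching the rail (190). Back off 2 mm, then slide in.

Request:
carry_out --rows '[[[0,0.001,0,0],[0,0.002,0,0],[-0.004,0.002,0,0],[-0.01,0.002,0,0],[-0.018,0.002,0,0],[-0.026,0.002,0,0],[-0.034,0.002,0,0],[-0.042,0.002,0,0],[-0.049,0.002,0,0],[-0.054,0.002,0,0],[-0.058,0.002,0,0],[-0.058,0.002,0,0]]]'

```text
clock: 9.62
position: [0.5039, -0.39, 0.0438]
tool_rot: [-3.141, 0.001, -3.113]
force: [0.3, 0.3, 2.3]
grip_width: 0.0095
finger_force: 30.0
```

Request:
carry_out --rows '[[[-0.002,0,0,0],[-0.004,0,0,0],[-0.006,0,0,0],[-0.007,0,0,0],[-0.007,0,0,0],[-0.007,0,0,0]]]'

```text
clock: 10.12
position: [0.51, -0.3899, 0.0438]
tool_rot: [-3.141, 0.0, -3.113]
force: [-1.2, -0.2, 1.5]
grip_width: 0.01
finger_force: 29.9
```

Request:
carry_out --rows '[[[-0.001,0,0,0],[-0.002,0,0,0],[-0.003,0,0,0],[-0.003,0,0,0],[-0.003,0,0,0]]]'

```text
clock: 10.53
position: [0.5129, -0.3899, 0.0438]
tool_rot: [-3.142, 0.0, -3.113]
force: [-1.8, -0.4, 3.0]
grip_width: 0.0095
finger_force: 30.0
```

Request:
carry_out --rows '[[[-0.001,0,0,0],[-0.002,0,0,0],[-0.003,0,0,0],[-0.003,0,0,0]]]'

```text
clock: 10.87
position: [0.516, -0.3898, 0.0438]
tool_rot: [-3.142, 0.0, -3.113]
force: [-2.2, -0.6, 3.8]
grip_width: 0.0099
finger_force: 30.1
```

Request:
carry_out --rows '[[[-0.001,0,0,0],[-0.002,0,0,0],[-0.002,0,0,0],[-0.002,0,0,0]]]'

```text
clock: 11.2
position: [0.5166, -0.3902, 0.0439]
tool_rot: [-3.142, -0.002, -3.114]
force: [-9.9, -0.5, 8.4]
grip_width: 0.0099
finger_force: 30.9
```

Contact with the stop. Release and rise.

Request:
carry_out --rows '[[[0.001,0,0,0],[0.001,0,0,0],[0.001,0,0,0]]]'

```text
clock: 11.45
position: [0.5165, -0.3901, 0.0439]
tool_rot: [-3.141, -0.0, -3.114]
force: [-4.7, -1.9, 5.2]
grip_width: 0.0098
finger_force: 30.2
```

Request:
carry_out --rows '[[[0,0,0,0],[0,0,0,0],[0,0,0,0],[0,0,-0.02,0],[0,0,-0.05,0],[0,0,-0.08,0],[0,0,-0.12,0],[0,0,-0.16,0],[0,0,-0.2,0],[0.01,0,-0.23,0],[0.05,0,-0.23,0],[0.09,0,-0.23,0]]]' --grip 0.05

```text
clock: 12.45
position: [0.4273, -0.3921, 0.275]
tool_rot: [-3.14, 0.003, -3.111]
force: [-0.0, -0.9, -0.9]
grip_width: 0.0503
finger_force: 0.0
```

Run:
```python
from h import *
np.set_printoptions(precision=4,suppress=True)
s=bot.observe();print(s['position'],s['qpos'])
f=bot.grab_frame('wrist');im=np.array(f['pixels'])
cv2.imwrite('pics/w4.png',cv2.cvtColor(cv2.resize(im[150:350,150:400],None,fx=3,fy=3,interpolation=cv2.INTER_CUBIC),cv2.COLOR_RGB2BGR))
for l,z in [('sled_home',.01),('sled',.01),('sled_grip',.062)]:
  for d in bot.spot_point(f,l)[:2]: print(l,d['position'],round(d['conf'],2),atz(f,d['position'],z,True))
print(atz(f,(280,210),0,True))
go((.40,.0,.28,3.14),(.39,.15,.28,2.7))
```

```text
[ 0.4273 -0.3921  0.275 ] [ 0.3415  0.3998  0.4178  1.6462 -0.1761  1.1299  2.4066]
sled [259.8, 340.4] 0.72 [ 0.7092 -0.4135  0.01  ]
sled [275.7, 250.4] 0.59 [ 0.5423 -0.3916  0.01  ]
sled_grip [255.0, 345.1] 0.89 [ 0.6775 -0.4184  0.062 ]
sled_grip [277.3, 245.0] 0.6 [ 0.5133 -0.3901  0.062 ]
[ 0.4838 -0.3873  0.    ]
shift [0.0157, 0.3929, -0.0056] twist 1.66 rows 9.4
shift [0.0216, 0.5431, -0.0057] twist 26.87 rows 13.0
```

View pics/w4.png

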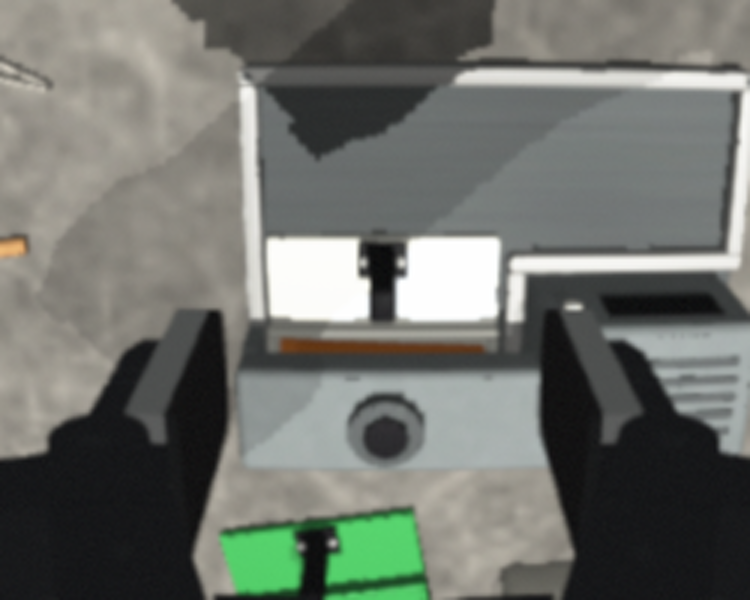

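The sled is home in the bay (front edge at (380,238)), tube in its bed beneath the hood's front edge. Now to the start box.

Run:
```python
from h import *
go((.44,0,.28,3.64),(.38,.2,.28,3.64))
```

```text
shift [-0.0242, 0.3918, -0.0056] twist -26.99 rows 9.4
shift [0.0303, 0.5934, -0.0057] twist -26.99 rows 14.2
```

Request:
carry_out --rows '[[[-0.024,0.392,-0.006,0],[-0.024,0.392,-0.006,0],[-0.024,0.392,-0.006,0],[-0.024,0.392,-0.006,0],[-0.024,0.392,-0.006,0],[-0.024,0.392,-0.006,0],[-0.024,0.392,-0.006,0],[-0.024,0.392,-0.006,0],[-0.024,0.392,-0.006,0],[0.03,0.593,-0.006,0],[0.03,0.593,-0.006,0],[0.03,0.593,-0.006,0]]]'

```text
clock: 13.65
position: [0.4059, 0.106, 0.2798]
tool_rot: [3.141, 0.0, -3.112]
force: [1.7, 0.2, 0.7]
grip_width: 0.0505
finger_force: 0.0
```

Run:
```python
from h import *
print(bot.observe()['qpos'])
go((.37,.2,.28,3.64))
```

```text
[-0.48459038  0.09043936  0.09507993  1.99693009 -0.0101094   1.05421909
  1.21532656]
shift [0.0331, 0.095, -0.0002] twist -26.87 rows 3.8
```

Request:
carry_out --rows '[[[0.033,0.095,0,-7],[0.033,0.095,0,-14],[0.033,0.095,0,-21],[0.033,0.095,0,-27],[0.033,0.095,0,-27],[0.033,0.095,0,-27]]]'

```text
clock: 14.15
position: [0.3709, 0.1975, 0.2796]
tool_rot: [3.141, -0.0, -2.645]
force: [0.5, -0.4, 0.1]
grip_width: 0.0499
finger_force: 0.0
```

Run:
```python
from h import *
np.set_printoptions(precision=4,suppress=True)
s=bot.observe();print(s['position'],s['tool_rot'],s['qpos'])
f=bot.grab_frame('wrist');save(f,'w5');print(f['pose'][:3,3])
for l,z in [('start_box',0),('guard_axis',.071),('guard_tongue',.068),('label_roll',0),('lot_stamp',0)]:
  for d in bot.spot_point(f,l)[:2]: print(l,d['position'],round(d['conf'],2),atz(f,d['position'],z,True))
```

```text
[0.3709 0.1975 0.2796] [ 3.1415 -0.0002 -2.645 ] [-0.5982  0.0956 -0.0351  1.9901  0.0037  1.0562  1.4325]
[0.3126 0.1647 0.4544]
start_box [302.0, 254.0] 0.92 [0.4642 0.2896 0.    ]
guard_axis [306.8, 281.9] 0.94 [0.4725 0.296  0.071 ]
guard_axis [300.4, 253.1] 0.58 [0.4404 0.2676 0.071 ]
guard_tongue [306.8, 197.7] 0.79 [0.3741 0.2391 0.068 ]
label_roll [228.0, 153.0] 0.88 [0.3813 0.1231 0.    ]
lot_stamp [128.5, 109.1] 0.7 [ 0.3901 -0.0431  0.    ]
```

View pics/w5.png

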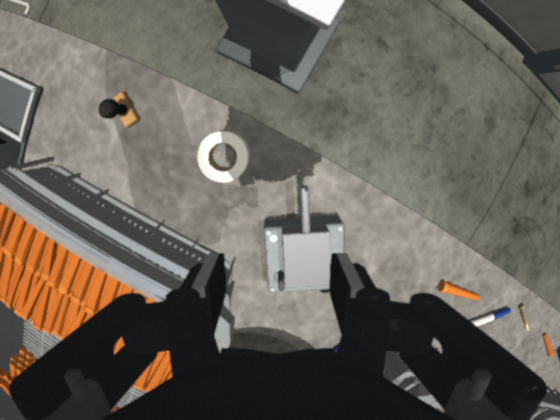

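The view shows the guard (305,260) with its tongue from (305,187) to (305,230); label roll at (224,157), well clear to the right.

Run:
```python
from h import *
np.set_printoptions(precision=4,suppress=True)
f=bot.grab_frame('wrist');im=np.array(f['pixels']).astype(float)
g=cv2.cvtColor(np.array(f['pixels']),cv2.COLOR_RGB2GRAY)
for r in (183,185,187,189,195,205,215,225): print(r,g[r,294:318])
a=atz(f,(305.0,187),.0755,True);b=atz(f,(305.5,228),.0755,True)
for c in [(284,233),(328,232),(284,288),(332,290)]: print(c,atz(f,c,.08,True))
print(a,b,np.linalg.norm(a-b),np.arctan2(*(b-a)[1::-1]))
```

```text
183 [146 150 143 119  91  84  84  83  86 107 141 156 160 165 170 173 175 175
 175 175 174 172 168 167]
185 [152 154 149 133 101  88  85  82  82  97 120 128 131 143 156 160 162 164
 168 171 173 172 171 169]
187 [159 162 153 129 100  90  81  73  83  88  80  73  75  92 122 145 152 157
 161 166 169 171 173 173]
189 [169 172 160 126  98  89  82  99 143 167 157 114  95  94 105 130 150 157
 161 164 169 172 174 175]
195 [145 154 149 124  94  85  84 100 145 182 202 202 196 181 152 137 154 166
 172 173 174 173 175 178]
205 [134 148 152 144 117  92  81  90 128 165 194 200 196 184 162 146 148 149
 148 149 150 152 153 154]
215 [ 53  61  71  78  82  78  74  78 106 146 175 188 190 184 166 137  94  76
  74  75  75  74  77  75]
225 [ 60  58  58  57  58  58  57  63  91 128 150 175 182 181 170 138  91  64
  61  62  60  63  66  68]
(284, 233) [0.4239 0.2337 0.08  ]
(328, 232) [0.3971 0.2807 0.08  ]
(284, 288) [0.4907 0.2707 0.08  ]
(332, 290) [0.4639 0.3285 0.08  ]
[0.3626 0.2286 0.0755] [0.4069 0.2547 0.0755] 0.051361393013833176 0.5321396379773267
```

Run:
```python
from h import *
go((.377,.2385,.115,-2.611))
```

```text
shift [-0.0253, 0.0336, 0.1647] twist -1.88 rows 4.1
```

Request:
carry_out --rows '[[[-0.025,0.034,0.04,-2],[-0.025,0.034,0.08,-2],[-0.025,0.034,0.12,-2],[-0.025,0.034,0.15,-2],[-0.025,0.034,0.164,-2],[-0.025,0.034,0.164,-2],[-0.025,0.034,0.164,-2]]]'

```text
clock: 15.08
position: [0.3763, 0.2388, 0.1157]
tool_rot: [-3.141, -0.001, -2.608]
force: [0.8, -0.9, 0.9]
grip_width: 0.0504
finger_force: 0.0
```

Run:
```python
from h import *
np.set_printoptions(precision=4,suppress=True)
s=bot.observe();print(s['position'],s['tool_rot'],s['qpos'])
f=bot.grab_frame('wrist');im=np.array(f['pixels'])
cv2.imwrite('pics/w6.png',cv2.cvtColor(cv2.resize(im[130:400,100:460],None,fx=2,fy=2),cv2.COLOR_RGB2BGR))
for l,z in [('guard_axis',.071),('guard_tongue',.068)]:
  for d in bot.spot_point(f,l)[:2]: print(l,d['position'],round(d['conf'],2),atz(f,d['position'],z,True))
```

```text
[0.3763 0.2388 0.1157] [-3.1414 -0.0012 -2.608 ] [-0.6465  0.3696 -0.0646  2.1308  0.0388  0.6435  1.3666]
guard_axis [279.9, 343.6] 0.78 [0.4698 0.2953 0.071 ]
guard_tongue [275.9, 214.8] 0.83 [0.3749 0.2355 0.068 ]
```

View pics/w6.png

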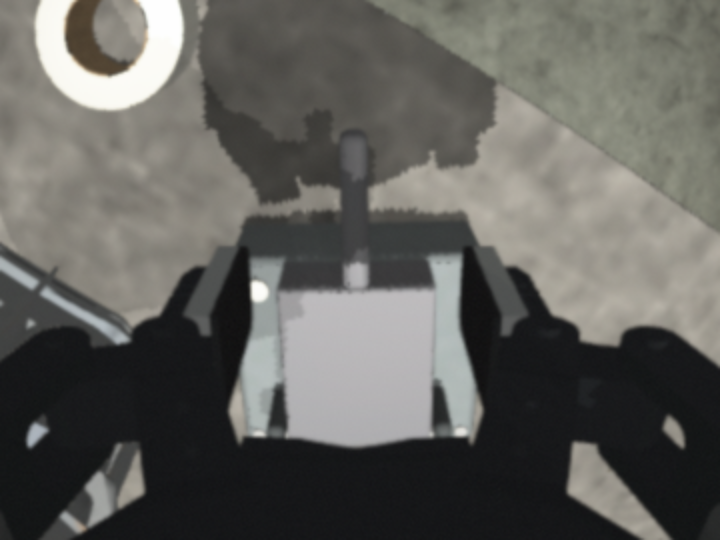

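The tongue (354, 135–285) is centred between the fingers to about a millimetre. Compute the final drop and the arc.

Run:
```python
from h import *
np.set_printoptions(precision=4,suppress=True)
f=bot.grab_frame('wrist')
A=atz(f,(276.3,196),.0755,True);B=atz(f,(278,272),.0755,True);print(A,B,np.arctan2(*(B-A)[1::-1]),np.linalg.norm(A-B))
u=np.array([np.cos(.53),np.sin(.53),0]);print("pinch",A+.017*u,"axis",A+.13*u)
P=A+.017*u;go((P[0],P[1],.049,-2.611))
for t in np.arange(0,2.01,.1):
    p=np.array([-113*np.cos(t)-3*np.sin(t),113*np.sin(t)-3*np.cos(t)])-[-113,-3]
    print(round(t,1),[round(-p[0]/1000,3),0,round(-p[1]/1000,3),0])
```

```text
[0.3628 0.2288 0.0755] [0.4115 0.2591 0.0755] 0.5552557551181697 0.05735172973775813
pinch [0.3774 0.2374 0.0755] axis [0.4749 0.2945 0.0755]
shift [0.0009, -0.0019, 0.0681] twist 0.19 rows 1.6
0.0 [np.float64(-0.0), 0, np.float64(-0.0), 0]
0.1 [np.float64(-0.0), 0, np.float64(-0.011), 0]
0.2 [np.float64(-0.002), 0, np.float64(-0.023), 0]
0.3 [np.float64(-0.004), 0, np.float64(-0.034), 0]
0.4 [np.float64(-0.008), 0, np.float64(-0.044), 0]
0.5 [np.float64(-0.012), 0, np.float64(-0.055), 0]
0.6 [np.float64(-0.018), 0, np.float64(-0.064), 0]
0.7 [np.float64(-0.025), 0, np.float64(-0.074), 0]
0.8 [np.float64(-0.032), 0, np.float64(-0.082), 0]
0.9 [np.float64(-0.04), 0, np.float64(-0.09), 0]
1.0 [np.float64(-0.049), 0, np.float64(-0.096), 0]
1.1 [np.float64(-0.059), 0, np.float64(-0.102), 0]
1.2 [np.float64(-0.069), 0, np.float64(-0.107), 0]
1.3 [np.float64(-0.08), 0, np.float64(-0.111), 0]
1.4 [np.float64(-0.091), 0, np.float64(-0.114), 0]
1.5 [np.float64(-0.102), 0, np.float64(-0.116), 0]
1.6 [np.float64(-0.113), 0, np.float64(-0.116), 0]
1.7 [np.float64(-0.125), 0, np.float64(-0.115), 0]
1.8 [np.float64(-0.136), 0, np.float64(-0.114), 0]
1.9 [np.float64(-0.147), 0, np.float64(-0.111), 0]
2.0 [np.float64(-0.157), 0, np.float64(-0.107), 0]
```

Request:
carry_out --rows '[[[0.001,-0.002,0.03,-0.5],[0.001,-0.002,0.055,-0.5],[0.001,-0.002,0.066,-0.5],[0.001,-0.002,0.066,-0.5],[0.001,-0.002,0.066,-0.5]]]'

```text
clock: 15.7
position: [0.3768, 0.2368, 0.0504]
tool_rot: [-3.142, 0.0, -2.599]
force: [-0.3, -0.6, 0.1]
grip_width: 0.0498
finger_force: 0.0
```

Request:
carry_out --rows '[[[0,0,0,0],[0,0,0,0],[0,0,0,0],[0,0,0,0],[0,0,0,0],[0,0,0,0]]]' --grip 0.0 --grip_force 20

```text
clock: 16.2
position: [0.3766, 0.2368, 0.0499]
tool_rot: [3.142, 0.0, -2.599]
force: [-0.5, 0.9, -0.4]
grip_width: -0.0
finger_force: 0.0
```

The grip closed empty; look.

Run:
```python
from h import *
f=bot.grab_frame('wrist');im=np.array(f['pixels'])
g=bot.grab_frame('scene');im2=np.array(g['pixels'])
a=cv2.resize(im[110:400,140:420],(560,580));b=cv2.resize(im2[140:260,110:230],(240,240))
b=cv2.copyMakeBorder(b,0,340,0,0,cv2.BORDER_CONSTANT)
cv2.imwrite('pics/w7.png',cv2.cvtColor(np.hstack([a,b]),cv2.COLOR_RGB2BGR))
```

View pics/w7.png

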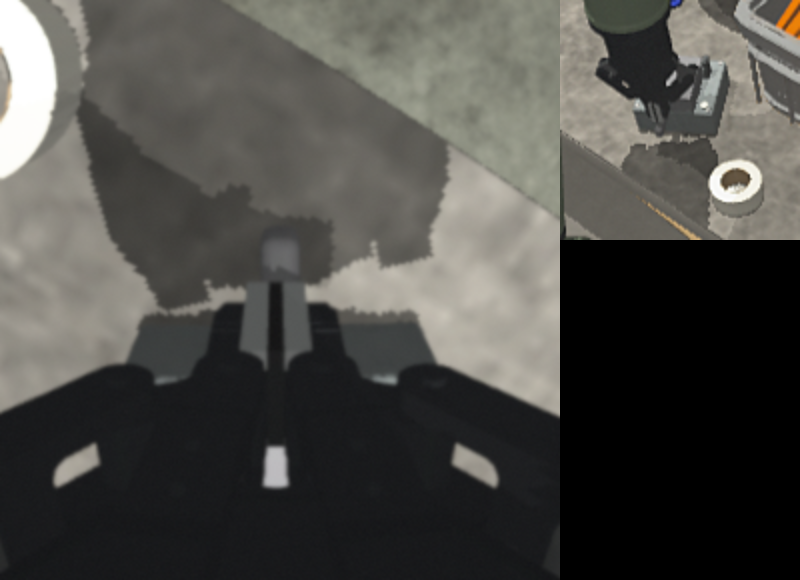

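Run:
```python
from h import *
np.set_printoptions(precision=4,suppress=True)
f=bot.grab_frame('wrist');s=bot.observe()
print(s['position'],s['finger_force'],s['grip_width'])
def tool(p,e): T=np.eye(4);T[:3,:3]=R.from_euler('xyz',e).as_matrix();T[:3,3]=p;return T
C=np.linalg.inv(tool(s['position'],s['tool_rot']))@np.array(f['pose']);print(C)
def fr(p,e): return dict(K=f['K'],pose=tool(p,e)@C)
w5=fr([.3709,.1975,.2796],[3.1415,-.0002,-2.645]);w6=fr([.3763,.2388,.1157],[-3.1414,-.0012,-2.608])
print(tri([ray(w5,(305,189),1),ray(w6,(276.3,195.5),1)]))
print(tri([ray(w5,(305,189),1),ray(w6,(276.3,195.5),1),ray(f,(280.5,227.5),1)]))
print('axis',tri([ray(w5,(306.8,281.9),1),ray(w6,(279.9,343.6),1)]))
print(np.array(f['K']))
g=cv2.cvtColor(np.array(f['pixels']),cv2.COLOR_RGB2GRAY)
for r in (224,228,232,236,240,246,252,258,264,270,280,290): print(r,g[r,262:300])
```

```text
[0.3765 0.2367 0.0497] 0.0 0.0002671183539110953
[[ 0.0007 -0.9631 -0.2692  0.067 ]
 [ 1.      0.0006  0.0002 -0.0011]
 [-0.0001 -0.2692  0.9631 -0.1749]
 [ 0.      0.      0.      1.    ]]
(array([0.3638, 0.2298, 0.0704]), [0.0021, 0.0021])
(array([0.3652, 0.2308, 0.0618]), [0.0024, 0.002, 0.0004])
axis (array([0.4769, 0.2996, 0.0606]), [0.0001, 0.0001])
[[325.1923   0.     277.4141]
 [  0.     325.1923 212.146 ]
 [  0.       0.       1.    ]]
224 [75 75 75 74 74 74 73 74 73 72 70 66 64 62 63 64 64 63 61 61 63 64 64 64
 65 66 66 68 67 67 67 67 66 67 67 67 66 67]
228 [71 71 71 71 70 69 70 67 65 61 62 63 65 67 68 69 70 70 69 71 70 70 70 70
 69 68 67 66 66 65 66 66 66 67 65 65 68 69]
232 [68 68 68 66 65 66 66 65 64 69 80 84 87 91 93 93 95 95 95 96 95 96 95 94
 92 87 81 73 67 67 66 67 68 67 68 69 70 71]
236 [ 66  67  65  66  64  63  63  63  67  77  85  90  94  98 100 101 103 104
 104 105 106 106 105 103  99  96  90  80  70  68  68  68  68  68  71  70
  73  71]
240 [ 65  65  65  64  64  64  63  63  65  76  85  89  94  97 101 101 103 103
 104 105 106 105 105 103  99  96  91  79  70  69  6
[... 256 characters left out ...]
89  90  90  89  90  93 109 125 111 109 124 137
 138 138]
258 [127 100  89  88  89  87  88  88  87  88  87  79  51  27  22  23  21  24
  31  56  81  89  88  88  89  89  91  91  91  95 118 153 170 170 168 167
 164 161]
264 [75 86 88 88 88 88 88 88 89 87 88 78 51 26 22 22 23 23 30 54 81 88 89 88
 88 88 89 88 87 88 87 74 46 27 29 27 27 27]
270 [83 87 88 88 88 88 88 88 88 88 87 77 45 25 22 22 22 23 27 53 81 88 87 88
 88 88 88 88 88 88 86 78 58 38 32 31 31 33]
280 [87 88 89 88 87 87 89 88 88 88 85 69 39 22 23 22 22 23 28 45 71 85 87 87
 89 88 88 87 88 87 88 87 82 65 38 30 26 27]
290 [25 26 26 26 27 25 28 33 49 74 89 69 41 30 29 29 28 28 31 46 74 91 77 51
 32 26 26 26 27 26 27 27 27 25 24 26 25 26]
```

Request:
carry_out --rows '[[[0,0,-0.01,0],[0,0,-0.01,0],[0,0,-0.01,0],[0,0,-0.01,0],[0,0,-0.01,0],[0,0,0.005,0],[0,0,0.014,0],[0,0,0.014,0],[0,0,0.014,0]]]' --grip 0.05

```text
clock: 17.1
position: [0.376, 0.2364, 0.0352]
tool_rot: [-3.141, -0.002, -2.598]
force: [-0.0, 0.6, -0.8]
grip_width: 0.0498
finger_force: 0.0
```

Request:
carry_out --rows '[[[0,0,0,0],[0,0,0,0],[0,0,0,0],[0,0,0,0],[0,0,0,0],[0,0,0,0]]]' --grip 0.0

```text
clock: 17.6
position: [0.3762, 0.2377, 0.0361]
tool_rot: [3.141, 0.001, -2.597]
force: [-5.4, 4.9, 2.8]
grip_width: 0.0089
finger_force: 22.3
```

Holding the tongue now. Follow the arc.

Request:
carry_out --rows '[[[0,0.001,-0.005,0],[0,0.001,-0.011,0],[-0.001,0.001,-0.017,0],[-0.002,0.001,-0.023,0],[-0.003,0.001,-0.028,0],[-0.004,0.001,-0.034,0]]]'

```text
clock: 18.1
position: [0.38, 0.2402, 0.0705]
tool_rot: [3.141, 0.001, -2.599]
force: [5.0, 6.0, -3.3]
grip_width: 0.0091
finger_force: 20.8
```

Run:
```python
from h import *
np.set_printoptions(precision=4,suppress=True)
s=bot.observe();print(s['position'],s['force'],s['moment'],s['qpos'])
```

```text
[0.38   0.2402 0.0705] [ 4.9797  5.959  -3.3432] [ 1.2075 -0.8661  0.055 ] [-0.6469  0.4578 -0.0617  2.1563  0.054   0.5275  1.3648]
```

Request:
carry_out --rows '[[[-0.003,0,-0.005,0],[-0.006,0,-0.01,0],[-0.008,0,-0.016,0],[-0.01,0,-0.021,0],[-0.013,0,-0.026,0],[-0.016,0,-0.03,0],[-0.019,0,-0.035,0],[-0.023,0,-0.04,0],[-0.027,0,-0.044,0],[-0.03,0,-0.048,0],[-0.034,0,-0.052,0],[-0.038,0,-0.056,0]]]'

```text
clock: 19.1
position: [0.412, 0.2598, 0.126]
tool_rot: [3.141, 0.0, -2.598]
force: [-0.6, 6.4, -7.7]
grip_width: 0.0091
finger_force: 19.5
```

Run:
```python
from h import *
f=bot.grab_frame('wrist');im=np.array(f['pixels'])
g=bot.grab_frame('scene');im2=np.array(g['pixels'])
a=cv2.resize(im[130:400,140:420],(448,432));b=cv2.resize(im2[130:265,100:210],(352,432))
cv2.imwrite('pics/w8.png',cv2.cvtColor(np.hstack([a,b]),cv2.COLOR_RGB2BGR))
```

```text
(no output)
```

View pics/w8.png

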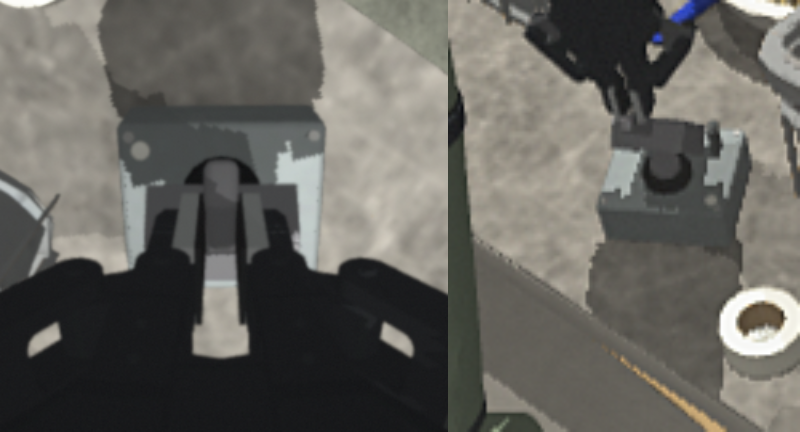

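The guard follows the grip (tongue between the fingers at (220,200)), and the button shows at (663,172). Continue the arc.

Request:
carry_out --rows '[[[-0.005,0.001,-0.002,0],[-0.009,0.002,-0.004,0],[-0.014,0.002,-0.007,0],[-0.019,0.002,-0.01,0],[-0.024,0.002,-0.013,0],[-0.029,0.002,-0.015,0],[-0.034,0.002,-0.017,0],[-0.04,0.002,-0.019,0],[-0.046,0.002,-0.021,0],[-0.051,0.002,-0.022,0],[-0.057,0.002,-0.023,0],[-0.062,0.002,-0.024,0]]]'

```text
clock: 20.2
position: [0.4647, 0.2927, 0.1498]
tool_rot: [-3.141, -0.0, -2.599]
force: [1.9, -4.3, -2.4]
grip_width: 0.0088
finger_force: 19.4
```

Request:
carry_out --rows '[[[-0.006,0,0,0],[-0.011,0,0,0],[-0.017,0,0,0],[-0.023,0,0.001,0],[-0.028,0,0.002,0],[-0.034,0,0.003,0],[-0.039,0,0.004,0],[-0.045,0,0.005,0],[-0.05,0,0.007,0],[-0.055,0,0.009,0],[-0.055,0,0.009,0]]]'

```text
clock: 21.12
position: [0.5114, 0.3219, 0.14]
tool_rot: [3.141, -0.001, -2.598]
force: [0.9, -0.3, -0.4]
grip_width: 0.0004
finger_force: 0.0
```

Run:
```python
from h import *
np.set_printoptions(precision=4,suppress=True)
fs=bot.grab_frame('scene');fw=bot.grab_frame('wrist')
for n,f,w in(('scene',fs,0),('wrist',fw,1)):
  for l,z in [('guard_axis',.071),('guard_tongue',.068),('start_button_top',.055)]:
    for d in bot.spot_point(f,l)[:2]: print(n,l,np.round(d['position'],1),round(d['conf'],2),atz(f,d['position'],z,w))
def px(f,P):
    p=np.linalg.inv(f['pose'])@np.append(P,1);K=np.array(f['K']);return K[0,0]*p[0]/p[2]+K[0,2],K[1,1]*p[1]/p[2]+K[1,2]
ax=np.array([.4749,.2945,.071]);u=np.array([np.cos(.54),np.sin(.54),0])
for t in (0,.5,1.5,1.8,2.1): print(t,px(fs,ax+u*(-.113*np.cos(t))+np.array([0,0,.113*np.sin(t)])))
print('button',px(fs,ax-.034*u-[0,0,.016]),'tcp',px(fs,bot.observe()['position']))
```

```text
scene guard_axis [170.4 172.6] 0.57 [0.4656 0.2858 0.071 ]
scene guard_axis [374.  292.6] 0.36 [ 0.4731 -0.351   0.071 ]
scene guard_tongue [164.3 136.4] 0.83 [0.5593 0.4018 0.068 ]
scene start_button_top [169.8 180.1] 0.48 [0.4537 0.2802 0.055 ]
wrist guard_tongue [278.1 197.4] 0.64 [0.5028 0.316  0.068 ]
wrist start_button_top [275.6 109.2] 0.65 [0.4451 0.2788 0.055 ]
0 (np.float64(160.4260963481869), np.float64(200.88080635213763))
0.5 (np.float64(157.83192947391436), np.float64(183.0404341143281))
1.5 (np.float64(162.31313308420638), np.float64(141.22499288280954))
1.8 (np.float64(165.61823738601828), np.float64(132.9366324233273))
2.1 (np.float64(169.25109472657493), np.float64(128.27758200215453))
button (np.float64(168.58409868954686), np.float64(182.36186874495465)) tcp (np.float64(168.29850097945112), np.float64(138.99935113736677))
```

Request:
carry_out --rows '[[[0,0,0,0],[-0.008,0,-0.01,0],[-0.012,0,-0.025,0],[-0.012,0,-0.045,0],[-0.012,0,-0.065,0],[-0.012,0,-0.085,0],[-0.012,0,-0.105,0],[-0.012,0,-0.105,0],[-0.012,0,-0.105,0]]]'

```text
clock: 22.27
position: [0.5217, 0.3278, 0.2466]
tool_rot: [3.141, 0.002, -2.599]
force: [-0.8, 0.4, -0.4]
grip_width: -0.0004
finger_force: 0.0
```

Run:
```python
from h import *
np.set_printoptions(precision=4,suppress=True)
fs=bot.grab_frame('scene');fw=bot.grab_frame('wrist');ft=bot.grab_frame('top')
q={}
for n,f,w in(('scene',fs,0),('wrist',fw,1),('top',ft,0)):
  for l,z in [('guard_axis',.071),('guard_tongue',.17),('start_button_top',.055)]:
    for d in bot.spot_point(f,l)[:1]: print(n,l,np.round(d['position'],1),round(d['conf'],2),atz(f,d['position'],z,w)); q[n,l]=ray(f,d['position'],w)
for l in ('guard_tongue','start_button_top','guard_axis'):
    v=[q[k] for k in q if k[1]==l]
    if len(v)>1: print(l,tri(v))
```

```text
scene guard_axis [169.9 172.3] 0.74 [0.4656 0.2876 0.071 ]
scene guard_tongue [164.3 139.5] 0.84 [0.4844 0.3029 0.17  ]
scene start_button_top [169.2 177.6] 0.48 [0.4593 0.2879 0.055 ]
wrist guard_tongue [278.  147.7] 0.79 [0.4802 0.3021 0.17  ]
wrist start_button_top [275.3 102.1] 0.9 [0.4451 0.2776 0.055 ]
top guard_axis [161.9 232.4] 0.8 [0.4666 0.2944 0.071 ]
top guard_tongue [149.6 226. ] 0.59 [0.4708 0.3048 0.17  ]
top start_button_top [168.6 243.2] 0.59 [0.4375 0.2777 0.055 ]
guard_tongue (array([0.4771, 0.3014, 0.1747]), [0.005, 0.0028, 0.0073])
start_button_top (array([0.4435, 0.2752, 0.0727]), [0.0058, 0.004, 0.0079])
guard_axis (array([0.469 , 0.2952, 0.0627]), [0.0017, 0.0017])
```

Run:
```python
from h import *
ax=np.array([.472,.2945,0]);u=np.array([np.cos(.54),np.sin(.54),0])
for o,z in((-.055,.25),(-.055,.145),(.03,.145)): p=ax+o*u;go((p[0],p[1],z,-2.6016))
```

```text
shift [0.1143, -0.0027, -0.0044] twist 0.17 rows 2.7
shift [0.1143, -0.0027, 0.1006] twist 0.17 rows 3.7
shift [0.0293, -0.003, 0.1006] twist 0.17 rows 2.5
```

Request:
carry_out --rows '[[[0.04,-0.003,-0.004,0],[0.08,-0.003,-0.004,0],[0.114,-0.003,-0.004,0],[0.114,-0.003,-0.004,0],[0.114,-0.003,-0.004,0],[0.114,-0.003,0.03,0],[0.114,-0.003,0.06,0],[0.114,-0.003,0.09,0],[0.114,-0.003,0.1,0],[0.114,-0.003,0.1,0],[0.114,-0.003,0.1,0]]]'

```text
clock: 23.78
position: [0.4259, 0.2666, 0.1462]
tool_rot: [3.142, -0.0, -2.599]
force: [-0.3, 0.9, 0.1]
grip_width: -0.0001
finger_force: 0.0
```

Request:
carry_out --rows '[[[-0.015,0,0,0],[-0.03,0,0,0],[-0.04,0,0,0],[-0.046,0,0,0],[-0.052,0,0,0],[-0.058,0,0,0],[-0.064,0,0,0],[-0.07,0,0,0],[-0.076,0,0,0],[-0.08,0,0,0],[-0.084,0,0,0],[-0.084,0,0,0]]]'

```text
clock: 24.78
position: [0.4977, 0.3099, 0.1456]
tool_rot: [-3.142, 0.0, -2.599]
force: [-1.2, -0.5, 0.4]
grip_width: -0.0005
finger_force: 0.0
```

```bash
cat > chk.py <<'E'
from h import *
np.set_printoptions(precision=4,suppress=True)
q={}
for n in('scene','wrist','top'):
  f=bot.grab_frame(n);w=n=='wrist'
  for l,z in [('guard_tongue',.17),('start_button_top',.055)]:
    for d in bot.spot_point(f,l)[:1]: print(n,l,np.round(d['position'],1),round(d['conf'],2),atz(f,d['position'],z,w)); q[n,l]=ray(f,d['position'],w)
for l in ('guard_tongue','start_button_top'):
    v=[q[k] for k in q if k[1]==l]
    if len(v)>1: print(l,tri(v))
E
python3 chk.py
```

```text
scene guard_tongue [166.6 127.3] 0.79 [0.5214 0.3308 0.17  ]
scene start_button_top [165.2 179.1] 0.63 [0.4488 0.2928 0.055 ]
wrist start_button_top [280.1 134.3] 0.97 [0.4466 0.2803 0.055 ]
top guard_tongue [142.8 210.9] 0.58 [0.5115 0.3248 0.17  ]
guard_tongue (array([0.5108, 0.3199, 0.1834]), [0.002, 0.002])
start_button_top (array([0.4441, 0.2814, 0.0676]), [0.0026, 0.0026])
```

Request:
carry_out --rows '[[[0.015,0,0,0],[0.03,0,0,0],[0.045,0,0,0],[0.06,0,0,0],[0.064,0,0,0],[0.064,0,0,0],[0.064,0,0,0],[0.064,0,0,0]]]'

```text
clock: 25.9
position: [0.4431, 0.277, 0.1457]
tool_rot: [3.142, 0.001, -2.599]
force: [-1.0, -0.5, 0.0]
grip_width: 0.0002
finger_force: 0.0
```

```bash
python3 chk.py; python3 -c "
from h import *
go((.443,.277,.08,-2.6016))"
```

```text
scene guard_tongue [170.6 128.4] 0.59 [0.5246 0.3193 0.17  ]
scene start_button_top [167.1 180.8] 0.56 [0.4474 0.2843 0.055 ]
wrist start_button_top [280.3 211.1] 0.57 [0.4474 0.2812 0.055 ]
top start_button_top [167.8 243. ] 0.61 [0.4381 0.28   0.055 ]
start_button_top (array([0.4414, 0.2781, 0.0651]), [0.0016, 0.0039, 0.0043])
shift [-0.0007, 0.0001, 0.0656] twist 0.17 rows 1.6
```

Request:
carry_out --rows '[[[0,0.001,0.03,0],[0,0.001,0.055,0],[0,0.001,0.07,0],[0,0.001,0.075,0],[0,0.001,0.075,0],[0,0.001,0.075,0]]]'

```text
clock: 26.85
position: [0.4422, 0.2775, 0.0713]
tool_rot: [3.142, 0.0, -2.599]
force: [-0.1, 0.7, 0.1]
grip_width: -0.0001
finger_force: 0.0
```

Request:
carry_out --rows '[[[0,0,0.002,0],[0,0,0.004,0],[0,0,0.006,0],[0,0,0.006,0]]]'

```text
clock: 27.18
position: [0.4419, 0.2774, 0.0647]
tool_rot: [-3.142, 0.0, -2.599]
force: [0.6, -0.2, -0.1]
grip_width: -0.0001
finger_force: 0.0
```

Request:
carry_out --rows '[[[0,0,0.002,0],[0,0,0.004,0],[0,0,0.004,0],[0,0,0.004,0]]]'

```text
clock: 27.52
position: [0.4418, 0.2773, 0.0606]
tool_rot: [-3.142, -0.0, -2.599]
force: [-1.1, 0.7, -0.5]
grip_width: 0.0003
finger_force: 0.0
```

Request:
carry_out --rows '[[[0,0,0.002,0],[0,0,0.004,0],[0,0,0.004,0],[0,0,0.004,0]]]'

```text
clock: 27.85
position: [0.4418, 0.2773, 0.0565]
tool_rot: [-3.142, -0.0, -2.599]
force: [-0.6, -0.8, 0.6]
grip_width: 0.0001
finger_force: 0.0
```

Request:
carry_out --rows '[[[0,0,0.002,0],[0,0,0.003,0],[0,0,0.003,0],[0,0,0.003,0]]]'

```text
clock: 28.18
position: [0.4418, 0.2773, 0.0536]
tool_rot: [-3.142, -0.0, -2.599]
force: [0.5, 0.8, -0.1]
grip_width: -0.0002
finger_force: 0.0
```

Request:
carry_out --rows '[[[0,0,0.001,0],[0,0,0.003,0],[0,0,0.003,0],[0,0,0.003,0]]]'

```text
clock: 28.52
position: [0.4418, 0.2773, 0.0505]
tool_rot: [-3.142, -0.0, -2.599]
force: [-0.3, 0.7, 0.1]
grip_width: 0.0001
finger_force: 0.0
```

Request:
carry_out --rows '[[[0,0,0.002,0],[0,0,0.003,0],[0,0,0.003,0]]]'

```text
clock: 28.77
position: [0.4418, 0.2773, 0.0474]
tool_rot: [-3.142, -0.0, -2.599]
force: [0.8, -0.3, -0.6]
grip_width: -0.0001
finger_force: 0.0
```

Request:
carry_out --rows '[[[0,0,0.002,0],[0,0,0.003,0],[0,0,0.003,0]]]'

```text
clock: 29.02
position: [0.4418, 0.2773, 0.0444]
tool_rot: [-3.142, -0.0, -2.599]
force: [-0.2, -0.4, 0.2]
grip_width: -0.0
finger_force: 0.0
```

Request:
carry_out --rows '[[[0,0,0.002,0],[0,0,0.003,0],[0,0,0.003,0]]]'

```text
clock: 29.27
position: [0.4418, 0.2773, 0.0415]
tool_rot: [-3.142, -0.0, -2.599]
force: [-0.5, 0.6, -0.4]
grip_width: -0.0003
finger_force: 0.0
```

Request:
carry_out --rows '[[[0,0,0.002,0],[0,0,0.003,0],[0,0,0.003,0]]]'

```text
clock: 29.52
position: [0.4418, 0.2773, 0.0384]
tool_rot: [-3.142, -0.0, -2.599]
force: [-0.8, -0.5, 0.3]
grip_width: -0.0002
finger_force: 0.0
```

Request:
carry_out --rows '[[[0,0,0.002,0],[0,0,0.003,0],[0,0,0.003,0]]]'

```text
clock: 29.77
position: [0.4418, 0.2773, 0.0354]
tool_rot: [-3.142, -0.0, -2.599]
force: [1.0, -0.8, 0.5]
grip_width: -0.0
finger_force: 0.0
```

Run:
```python
from h import *
s=bot.observe();print(s['position'],s['force'])
f=bot.grab_frame('scene')
for l in ('guard_tongue','start_button_top'):print([(d['position'],d['conf']) for d in bot.spot_point(f,l)[:1]])
```

```text
[0.44176414 0.27726674 0.0354348 ] [ 0.96360019 -0.78822516  0.45244447]
[]
[([165.9, 178.8], 0.58)]
```

Request:
carry_out --rows '[[[0,0,0.002,0],[0,0,0.003,0],[0,0,0.003,0]]]'

```text
clock: 30.17
position: [0.442, 0.2775, 0.0326]
tool_rot: [3.142, 0.0, -2.599]
force: [2.0, 0.1, 2.6]
grip_width: -0.0002
finger_force: 1.1
```

Request:
carry_out --rows '[[[0,0,0.002,0],[0,0,0.003,0],[0,0,0.003,0]]]'

```text
clock: 30.42
position: [0.4421, 0.2774, 0.0296]
tool_rot: [-3.142, 0.0, -2.599]
force: [1.7, -0.1, 3.3]
grip_width: 0.0
finger_force: 2.0
```

Contact with the button's spring; press on.

Request:
carry_out --rows '[[[0,0,0.002,0],[0,0,0.003,0],[0,0,0.003,0]]]'

```text
clock: 30.67
position: [0.4422, 0.2775, 0.0277]
tool_rot: [-3.142, 0.001, -2.599]
force: [-5.6, -3.8, 30.6]
grip_width: 0.0001
finger_force: 15.5
```

Request:
carry_out --rows '[[[0,0,0.001,0],[0,0,0.002,0],[0,0,0.002,0]]]'

```text
clock: 30.92
position: [0.4423, 0.2776, 0.0271]
tool_rot: [-3.142, 0.002, -2.599]
force: [-13.4, -9.1, 67.3]
grip_width: 0.0
finger_force: 33.0
```

Request:
carry_out --rows '[[[0,0,-0.005,0],[0,0,-0.03,0],[0,0,-0.06,0],[0,0,-0.09,0],[0,0,-0.12,0],[0.03,0,-0.15,0],[0.06,0,-0.18,0],[0.06,0,-0.18,0],[0.06,0,-0.18,0],[0.06,0,-0.18,0],[0.06,0,-0.18,0]]]'

```text
clock: 31.83
position: [0.3906, 0.2464, 0.2036]
tool_rot: [-3.141, -0.002, -2.598]
force: [1.0, -0.2, -0.0]
grip_width: 0.0002
finger_force: 0.0
```

```bash
python3 chk.py
python3 - <<'E'
from h import *
f=bot.grab_frame('top');g=bot.grab_frame('scene')
for n,F in(('top',f),('scene',g)):
  for l,z in [('sled',.01),('sled_grip',.062),('label_roll',0),('lot_stamp',0)]:
    print(n,l,[(np.round(d['position'],1),round(d['conf'],2),atz(F,d['position'],z)) for d in bot.spot_point(F,l)[:2]])
E
```

```text
scene guard_tongue [170.  129.7] 0.9 [0.5201 0.3171 0.17  ]
scene start_button_top [402.4 283.5] 0.7 [ 0.5432 -0.389   0.055 ]
wrist start_button_top [279.8 254.4] 0.81 [0.45  0.284 0.055]
top guard_tongue [141.5 211.1] 0.52 [0.511  0.3282 0.17  ]
top start_button_top [142.4 208. ] 0.21 [0.5398 0.3574 0.055 ]
guard_tongue (array([0.5169, 0.3246, 0.1669]), [0.007, 0.007])
start_button_top (array([ 0.3028, -0.0451,  0.6274]), [0.4362, 0.2069, 0.2682])
top sled [(array([392.7, 210. ]), 0.85, array([ 0.54120071, -0.37686346,  0.01      ]))]
top sled_grip [(array([399.9, 217.1]), 0.63, array([ 0.51144919, -0.38555718,  0.062     ])), (array([405.4, 160.4]), 0.59, array([ 0.67977257, -0.40868089,  0.062     ]))]
top label_roll [(array([225.7, 264.5]), 0.86, array([0.38047998, 0.11918543, 0.        ])), (array([397.1, 217.1]), 0.58, array([ 0.52134707, -0.39135672,  0.        ]))]
top lot_stamp [(array([282.4, 261.7]), 0.59, array([ 0.38853689, -0.04775248,  0.        ]))]
scene sled [(array([438.9, 255.7]), 0.78, array([ 0.69916034, -0.41633672,  0.01      ]))]
scene sled_grip [(array([439., 250.]), 0.87, array([ 0.67599578, -0.41575651,  0.062     ])), (array([396.9, 287.9]), 0.55, array([ 0.52074611, -0.38563113,  0.062     ]))]
scene label_roll [(array([199.5, 234.9]), 0.77, array([0.39022531, 0.12325187, 0.        ]))]
scene lot_stamp [(array([248.4, 265.8]), 0.57, array([ 0.39183208, -0.04134204,  0.        ])), (array([370.4, 293.2]), 0.18, array([ 0.50722103, -0.33061219,  0.        ]))]
```

Guard open, button pressed and released, sled home, and the bystanders haven't moved. Hand in.

```bash
python3 -c "
from h import *
print(bot.job_done())"
```

```text
the job is handed in; nothing more can be done
None
```

The sled is home against the stop with the tube in its bed, the guard stands open, the button was pressed to its bottom and released, and the roll and stamp look unmoved; I've handed the job in, but no verdict came back.

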